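# Shut the cash box at closing time

### The arm

A 6-joint arm with a two-finger parallel gripper is mounted at the origin on a cart in front of the work surface, level with it; the furniture and walls round the work are solid. World frame = base frame: x ahead of the robot, y to its left, z up, the work surface at z = 0. Lengths are in m, angles in degrees, forces in N, time in s.
With the tool pointing down it reaches from about 0.4 to 0.825 m from the base axis. Payload 7 kg.
Tool frame: the origin (TCP) lies at the very end of the fingers, on their centre line; the grasp point (between the pads) lies 19 mm behind it; x points along the fingers, z is the direction in which the jaws open and shut, and the axes are right-handed (so a half turn about x gives the same grasp; the last joint's range is limited). The gripper opens to 88 mm and grips with 3 to 60 N. Pads are 19 mm wide; open, the fingers measure 130 mm over their backs; the gripper's body (78 mm by 193 mm) begins 47 mm behind the grasp point.
Start: joints at [86.293, 20.546, 0.682, 0, -70.136, -16.507], TCP at [0.233, 0.633, 0.227] pointing down, gripper open.
Joint ranges: [-176.03, 176.03], [-82.01, 121.73], [-58.28, 71.71], [-173.87, 95.51], [-174.79, -0.11], [-173.66, 173.66]. Speed limits (degrees/s): [136.94, 136.94, 172.46, 180, 180, 180].

### API

Orientations are given as [roll, pitch, yaw] about the fixed x, y, z axes, in that order (R = Rz(yaw) Ry(pitch) Rx(roll)).
In Python, from plant import * gives the robot as it stands.
- The arm moves only by the tool arm_command, never from a script. Its argument "commands" is one flat list of numbers, 5 for each row, row after row: the shift along the tool's x, y, z in mm, then the turn about the tool's x in degrees, then the opening in per cent of the stroke, from 0 (shut) to 100 (fully open). A call has 1 to 5 rows; each row shifts and turns the pose as measured when the row begins, along the tool's axes as they then stand; what a row does not reach is not made up. A row lasts 1/8 s, in which the tool goes at most 62.5 mm and 10.7 degrees, less where a joint would pass 70% of its speed; a pose out of reach is approached as far as the arm can. A call is refused whole if a number of a shift passes 62.5 or a number of a turn 10.7, either way. A call with a gripper value outside its range is refused whole. The fingers move at their own pace and stop on an object; the grip force is fixed at half the most. Time passes only in rows, so rows that do not move let the fingers close. It gives the time, the measured TCP pose, the force and the opening at its end, in the units of the state.
- get_obs(): the state, without advancing time (a new reading comes with each control period).
- snapshot(name): name is "scene" or "top" or "wrist"; returns a dict with "frame" (400x640x3 uint8, blue, green, red), "fov_y" (degrees; the focal length in pixels is half the picture's height over the tangent of half this angle, whatever the lens; pixels are square), "cx", "cy" (the principal point, pixels), "dist" ([k1, k2, p1, p2, k3] as OpenCV has them; the pictures are not rectified), "world_to_cam" (4x4, takes a point from world to camera coordinates). Camera axes: x right, y up, looking along -z (the intrinsics and any distortion apply to the point x, -y, -z); pixel columns grow to the right and rows downward; lengths in m; the calibration is good to about 2 mm. A picture is of the moment at which its call begins. There is no depth.
- close_job(): hands the job in, once; it reports no verdict.
The state is a dict: "clock": time; "joint_pos": joint angles; "qvel": joint speeds; "tau": joint torques, N m; "tool_pos": TCP position; "orientation": TCP orientation; "force": force on the tool from outside, world axes, zero at the start; "moment": the same for the moment, N m; "opening": finger opening in m.
Only numpy, scipy, OpenCV 4.12 (cv2) and the standard library are available. Lean on these libraries where they do the work, as an engineer would, in place of code of your own. Each camera call takes 0.05 s, during which the arm holds its last target. There are 200 camera calls.

### The job

Close up the bar's cash box by pushing with the fingers only: first fold its upright steel coin cover down flat inside the box, then push the open lid over and shut it fully, guiding it down without slamming it. Never bring the lid down while the coin cover is still up, do not lift or shift the box, and leave the glass, pot, bottle opener and beer bottle round it alone.

Things in the scene. Friction and masses are not known exactly. Their poses are not given: they have to be found in the camera images.
- cash_box: Dark blue enamelled cash box, open, standing loose on the table; about 1.5 kg (varies), so it slides under a sideways push of more than about 6 N. Lower part 160 (its x) x 200 (its y) mm, walls 2 mm, rim 52 mm high; with the lid shut 75 mm high (plus a low bail handle to 81 mm). Origin: centre of the underside. Its x axis points to the lid's hinge (the far side, give or take 0.9 rad), its y axis to the box's left, z up.
- cover (a joint): Angle of the coin cover in rad: 0 = folded flat inside the box, about 1.57 = standing straight up, stop at 1.75 (leaning slightly outward). It starts at about 1.25 to 1.65. Its stiff hinge holds it wherever it is left (friction 0.07 N m: about 0.7 N at the free edge).
- cover_hinge (a point): Middle of the coin cover's hinge line, which runs along the box's x just inside its right-hand (-y) wall, 47 mm above the table. The cover is a plain steel sheet, 80 mm along the hinge (box x, 40 mm either side of this point), 105 mm from hinge to free edge, 2.5 mm thick; this point lies on its mid-plane. It folds toward the box's +y, so it is pushed on its outer (right-hand, -y) face; flat, its top is about 3 mm below the rim.
- cover_edge (a point): Middle of the coin cover's free edge (a rolled edge of 6 mm diameter; folded, the cover hides only the right-hand half of the coin tray), 105 mm from cover_hinge; about 152 mm above the table when the cover stands upright.
- cash_box_lid (a joint): Angle of the lid in rad: 0 = shut, 1.57 = standing upright, stop at 1.745. It starts open at about 1.5 to 1.68. Its stiff hinge holds it wherever it is left (friction 0.4 N m: about 2.5 N at the front edge, more nearer the hinge). The lid meets the coin cover and cannot shut if the cover is up.
- lid_hinge (a point): Middle of the lid's hinge line, which runs along the box's y at the rear (+x) rim, 52 mm above the table. The lid is a shallow tray 204 mm wide (box y) and 165 mm from hinge to front edge, its outer face 23 mm from the plane through hinge and rim; open, it stands at the far side of the box and its outer face, with the bail handle in the middle, looks away from the robot. It is pushed on that outer face, toward the robot.
- lid_edge (a point): Middle of the lid's front edge, on its outer face: 165 mm from the hinge line along the lid and 23 mm outward. About 215 mm above the table when the lid is upright, 75 mm when shut.
- tumbler: Clear glass tumbler, standing mouth down, diameter 81, height 93 mm; bystander, behind the box, in the middle or on the right (it swaps places with the white pot). Origin: centre of the underside.
- cream_pot: Small white stoneware pot, diameter 68, height 66 mm; bystander, behind the box, in the middle or on the right. Origin: centre of the underside.
- bottle_opener: Bottle opener with a dark green grip, 174 x 41 x 20 mm, lying to the left of the box; bystander. Origin: centre of the underside.
- beer_bottle: Brown beer bottle, diameter 62, height 228 mm, standing behind the box on the left; bystander. Origin: centre of the underside.

How it is judged:
By the outcome, as a careful person would: the job done as asked, in the order asked, and still so for the second after the job is handed in, with the robot touching nothing.
It also fails if it takes over 48 s, if anything falls off the work surface, if the arm or the gripper's body presses on something with over 40 N, if the wrist force passes 120 N, or if a joint passes its speed limit or range.

## Working session

There is one attempt and no reset: what is moved stays moved. The work goes in short steps, Python scripts to look and compute and a tool call to move; the robot and the scene stay as the last step left them, time stands still between calls to the robot, and variables do not carry over. Pictures are saved under pics/ and viewed, about 8 in all and at most 12, crops included, and the job is handed in when it is done.

Besides the shell and the picture viewer there is one more tool, called after ">>>" as a command line: name --argument value ..., lists and objects as JSON in quotes. arm_command: Moves the arm, as the interface text tells. Its arguments: {"type":"object","properties":{"commands":{"type":"array"}},"required":["commands"]}

```bash
mkdir -p pics; ls; python3 - <<'E'
from plant import *
import cv2, pickle
o=get_obs(); print({k:o[k] for k in('clock','tool_pos','orientation','joint_pos','force','opening')})
S={}
for n in("scene","top"):
    s=snapshot(n);S[n]=s;cv2.imwrite(f'pics/{n}0.png',s['frame'])
    print(n,s['fov_y'],s['cx'],s['cy'],s['dist'],s['world_to_cam'])
pickle.dump(S,open('s0.pkl','wb'))
E
```

```text
pics
{'clock': 0.0, 'tool_pos': array([0.2330715 , 0.63297875, 0.22562086]), 'orientation': array([   3.56108201,   89.90640761, -106.66004803]), 'joint_pos': array([ 8.62932181e+01,  2.05919608e+01,  6.35221667e-01, -2.23067185e-02,
       -7.01344730e+01, -1.65067514e+01]), 'force': array([ 0.2597943 ,  0.35207169, -1.05309084]), 'opening': 0.08712022419296386}
scene 52.71857410221656 324.94795068480937 200.99245489302635 [0.02289848 0.         0.         0.         0.        ] [[-0.69024234 -0.72357512 -0.00213418  0.45297407]
 [ 0.55818361 -0.53434208  0.63475161 -0.36381121]
 [-0.46043085  0.43694117  0.7727133  -0.77341029]
 [ 0.          0.          0.          1.        ]]
top 53.94441521270139 321.5262774920454 202.94022479346498 [-0.05958267  0.          0.          0.          0.        ] [[ 0.02107783 -0.99976929 -0.00413332  0.0199056 ]
 [ 0.99495446  0.02057035  0.0981962  -0.59618132]
 [-0.09808852 -0.00618223  0.99515849 -1.10668207]
 [ 0.          0.          0.          1.        ]]
```

View pics/scene0.png

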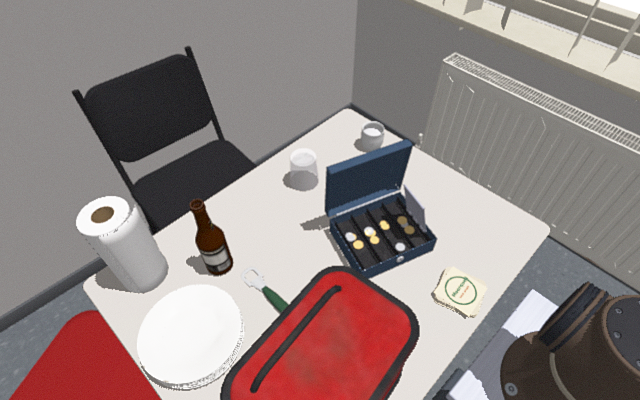

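View pics/top0.png

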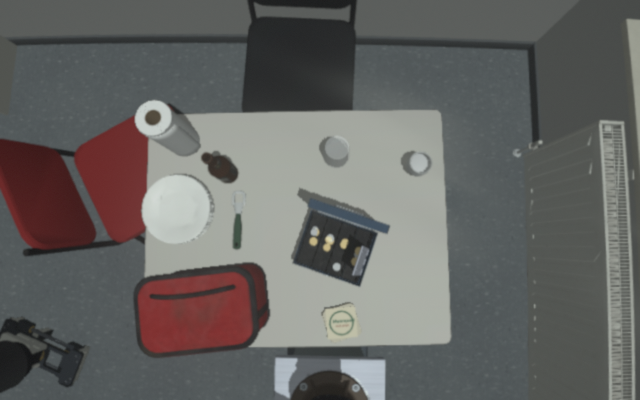

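The top view shows the box at about (337,245), rotated clockwise, with the lid along (305,202)–(388,230) and the cover near (360,260). The tumbler is at (335,150), the pot at (416,162), the bottle at (220,167) and the opener at (238,220). I'll enlarge both views to read the corners.

```bash
python3 - <<'E'
import cv2,pickle,numpy as np
S=pickle.load(open('s0.pkl','rb'))
a=cv2.resize(S['top']['frame'][180:300,280:400],None,fx=5,fy=5,interpolation=cv2.INTER_CUBIC)
b=cv2.resize(S['scene']['frame'][135:285,315:445],None,fx=4,fy=4,interpolation=cv2.INTER_CUBIC)
b=cv2.convertScaleAbs(b,alpha=1.3); a=cv2.convertScaleAbs(a,alpha=1.5)
for im,x0,y0,f in((a,280,180,5),(b,315,135,4)):
    for i in range(0,im.shape[1],20*f): cv2.putText(im,str(x0+i//f),(i,10),0,.35,(0,0,255));cv2.line(im,(i,0),(i,4),(0,0,255))
    for i in range(0,im.shape[0],20*f): cv2.putText(im,str(y0+i//f),(6,i+4),0,.35,(0,0,255));cv2.line(im,(0,i),(4,i),(0,0,255))
cv2.imwrite('pics/c_top.png',a[:600]);cv2.imwrite('pics/c_sc.png',b)
E
cat > h.py <<'E'
import numpy as np,cv2
def ray(s,uv):
    f=200/np.tan(np.radians(s['fov_y']/2)); K=np.array([[f,0,s['cx']],[0,f,s['cy']],[0,0,1]])
    p=cv2.undistortPoints(np.array([[uv]],float),K,np.array(s['dist']))[0,0]
    M=np.array(s['world_to_cam']);R,t=M[:3,:3],M[:3,3]
    d=R.T@np.array([p[0],-p[1],-1.]); return -R.T@t,d/np.linalg.norm(d)
def onz(s,uv,z):
    c,d=ray(s,uv); return c+d*(z-c[2])/d[2]
def tri(s1,uv1,s2,uv2):
    c1,d1=ray(s1,uv1);c2,d2=ray(s2,uv2)
    a=np.linalg.lstsq(np.array([d1,-d2]).T,c2-c1,rcond=None)[0]
    p,q=c1+a[0]*d1,c2+a[1]*d2
    return (p+q)/2,np.linalg.norm(p-q)
def proj(s,P):
    f=200/np.tan(np.radians(s['fov_y']/2)); K=np.array([[f,0,s['cx']],[0,f,s['cy']],[0,0,1]])
    M=np.array(s['world_to_cam']);q=M[:3,:3]@np.array(P)+M[:3,3];q=q*[1,-1,-1]
    return cv2.projectPoints(q.reshape(1,1,3),np.zeros(3),np.zeros(3),K,np.array(s['dist']))[0].ravel()
E
```

```text
(no output)
```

View pics/c_top.png

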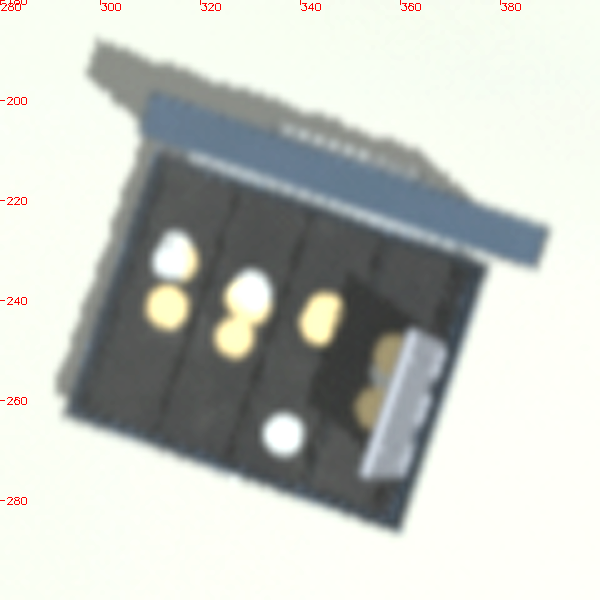

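View pics/c_sc.png

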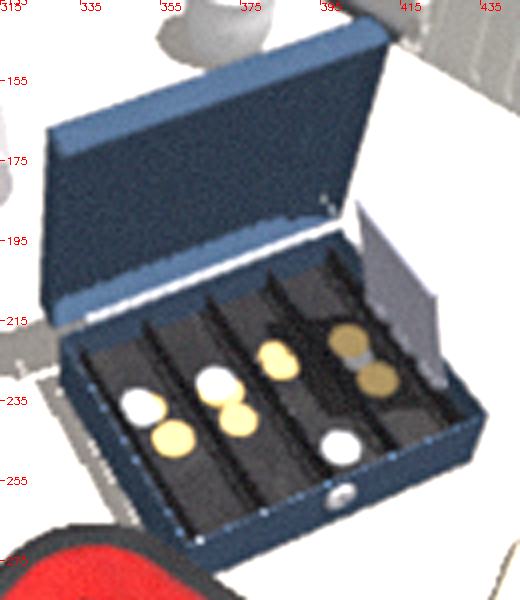

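The crops read as follows.
- **Top view, rim:** front corners at (293.6,262.4) and (360.2,286.2), rear right at (377.4,233).
- **Top view, lid edge:** outer corners at (310.6,198) and (389.8,225.6).
- **Cover free edge:** top view (361.6,246)–(352.4,275), scene view (404.5,185.5)–(424.2,209.2).

```bash
python3 - <<'E'
from h import *; import pickle
np.set_printoptions(precision=4,suppress=True)
S=pickle.load(open('s0.pkl','rb'));T,C=S['top'],S['scene']
fl,fr,rr=[onz(T,p,.052) for p in((293.6,262.4),(360.2,286.2),(377.4,233))]
print('rim',fl,fr,rr,np.linalg.norm(fl-fr),np.linalg.norm(rr-fr))
y=fl-fr;x=rr-fr
yaw=np.arctan2(-y[0],y[1]);yaw2=np.arctan2(x[1],x[0]);print(np.degrees([yaw,yaw2]))
yw=(yaw*1.2+yaw2)/2.2;X=np.array([np.cos(yw),np.sin(yw),0]);Y=np.array([-X[1],X[0],0])
ctr=(fl+fr)/2+X*.08; ctr2=(rr+fr)/2+Y*.1;print('ctr',ctr,ctr2)
c=(ctr+ctr2)/2;c[2]=0
B=lambda p:np.array([(p-c)@X,(p-c)@Y,p[2]])
for n,a,b in(('lidL',(310.6,198),(327,167)),('lidR',(389.8,225.6),(412.2,144.5)),('covR',(361.6,246),(404.5,185.5)),('covF',(352.4,275),(424.2,209.2))):
    p,e=tri(T,a,C,b);print(n,p,B(p),e)
for n,uv,z in(('tumb',(336,149),.093),('pot',(417,160),.066),('bottle',(204,155),.228),('opener',(238,220),.02)):
    p=onz(T,uv,z);print(n,p,B(p))
# scene check of rim corners
for uv in((436,239),(367,278)):print(B(onz(C,uv,.052)))
print('yaw',np.degrees(yw),'c',c)
E
```

```text
rim [0.4247 0.1068 0.052 ] [ 0.3629 -0.0803  0.052 ] [ 0.5117 -0.1268  0.052 ] 0.19703315560427906 0.15589731253780412
[-18.2993 -17.3571]
ctr [ 0.4699 -0.0113  0.052 ] [ 0.468  -0.0084  0.052 ]
lidL [0.5886 0.0578 0.2172] [0.0931 0.1011 0.2172] 0.0001073323016336871
lidR [ 0.5221 -0.1397  0.2   ] [ 0.0905 -0.1072  0.2   ] 0.010752290918309941
covR [ 0.4747 -0.0737  0.1488] [ 0.025  -0.059   0.1488] 0.0013734885452427199
covF [ 0.4014 -0.0507  0.1498] [-0.0518 -0.0597  0.1498] 2.3139697479796497e-05
tumb [ 0.7402 -0.0049  0.093 ] [0.2567 0.0879 0.093 ]
pot [ 0.72   -0.2361  0.066 ] [ 0.3084 -0.1383  0.066 ]
bottle [0.6872 0.3192 0.228 ] [0.1068 0.3801 0.228 ]
opener [0.5416 0.2746 0.02  ] [-0.0181  0.293   0.02  ]
[-0.0803 -0.0945  0.052 ]
[-0.0989  0.0986  0.052 ]
yaw -17.871038965430145 c [ 0.4689 -0.0098  0.    ]
```

```bash
cat > st.py <<'E'
from plant import *; from h import *; from scipy.spatial.transform import Rotation as Ro; import sys
# usage: st.py [bx by z (mm, box frame target)]
np.set_printoptions(precision=1,suppress=True)
yw=np.radians(-17.9);X=np.array([np.cos(yw),np.sin(yw),0]);Y=np.array([-X[1],X[0],0]);c=np.array([.469,-.0098,0])
def B(p):return np.array([(p-c)@X,(p-c)@Y,p[2]])
def W(b):return c+X*b[0]+Y*b[1]+np.array([0,0,b[2]])
if __name__=='__main__':
    o=get_obs();R=Ro.from_euler('xyz',o['orientation'],degrees=True).as_matrix()
    print('t',o['clock'],'box mm',B(o['tool_pos'])*1e3,'F box',[o['force']@X,o['force']@Y,o['force'][2]],'q',o['joint_pos'],'op',o['opening'])
    print('tool y in box',np.array([R[:,1]@X,R[:,1]@Y]).round(3))
    a=[float(v)/1e3 for v in sys.argv[1:]]
    for i in range(0,len(a),3):print('shift',R.T@(W(a[i:i+3])-o['tool_pos'])*1e3)
E
```

>>> arm_command --commands '[-60,0,0,-2.2,0,-30,40,0,0,0,0,45,40,0,0,0,45,40,0,0,0,45,40,0,0]'

```text
clock: 0.72
tool_pos: [0.3636, 0.4629, 0.3145]
orientation: [7.8, 89.5, -99.9]
force: [1.1, 0.1, 0.5]
opening: 0.0432
```

```bash
python3 st.py -13 -150 300
```

```text
t 0.725 box mm [-245.6  417.4  314.5] F box [np.float64(0.9696335989886885), np.float64(0.45277078641400637), np.float64(0.5000733936570148)] q [ 70.9  10.2  -2.1   0.1 -78.3   1.4] op 0.043244236306517574
tool y in box [1. 0.]
shift [ 20.1 230.  568.3]
```

>>> arm_command --commands '[0,45,58,0,0,0,45,60,0,0,0,45,60,0,0,0,40,60,0,0,0,30,60,0,0]'

```text
clock: 1.35
tool_pos: [0.4521, 0.1639, 0.3161]
orientation: [2.4, 89.3, -105.2]
force: [1.2, 0.3, 0.4]
opening: 0.0005
```

>>> arm_command --commands '[0,15,60,0,0,0,5,60,0,0,0,0,60,0,0,0,0,60,0,0,0,0,0,0,0]'

```text
clock: 1.98
tool_pos: [0.3942, -0.0802, 0.3182]
orientation: [-0.9, 89.3, -108.8]
force: [0.1, 0.8, 0.8]
opening: 0.0008
```

```bash
python3 st.py -13 -150 300
```

```text
t 1.975 box mm [-49.5 -90.  318.2] F box [np.float64(-0.12523057284874506), np.float64(0.8260968475374633), np.float64(0.8292643543453784)] q [ 17.6  -9.5 -21.7   0.6 -78.2  54.4] op 0.0007510294604451677
tool y in box [1. 0.]
shift [18.9 36.5 59.8]
```

>>> arm_command --commands '[0,36,40,0,0,0,4,35,0,0,40,0,8,0,0,50,0,0,0,0,40,0,0,0,0]'

```text
clock: 2.6
tool_pos: [0.4105, -0.1736, 0.1882]
orientation: [36.6, 89.3, -71.1]
force: [0.4, 0.2, 0.2]
opening: 0.0008
```

```bash
python3 st.py -13 -135 125; python3 - <<'E'
from plant import *; from h import *; import pickle
S={n:snapshot(n) for n in('scene','wrist')}
pickle.dump(S,open('s1.pkl','wb'))
a=cv2.resize(S['scene']['frame'][100:300,280:480],None,fx=2,fy=2);b=S['wrist']['frame']
cv2.imwrite('pics/a1.png',np.hstack([a,cv2.resize(b[:,120:520],(400,400))]))
E
```

```text
t 2.6 box mm [  -5.4 -173.9  188.2] F box [np.float64(0.3022259214364321), np.float64(0.3503145566716982), np.float64(0.16475891249086222)] q [  3.2  -0.1 -30.7   0.8 -59.2  68.7] op 0.0008164477468894527
tool y in box [1. 0.]
shift [ 62.8  -8.  -39.5]
```

View pics/a1.png

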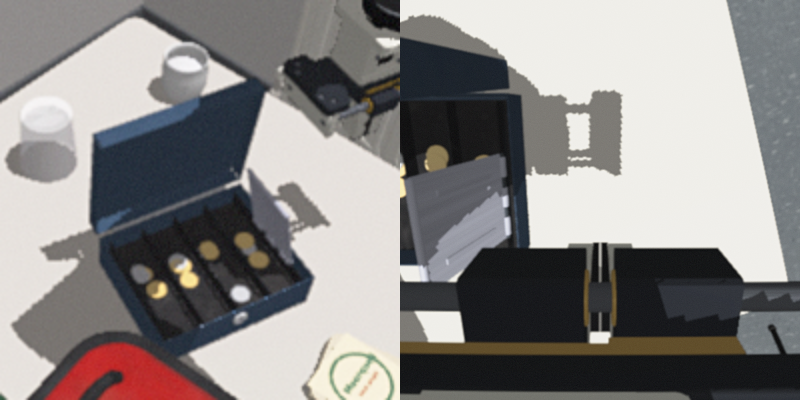

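The scene crop shows the gripper just right of the cover and clear of it. The wrist view shows the cover upright at (455,210) with the fingers closed to its right. I'll go down and push next.

>>> arm_command --commands '[40,-8,0,0,0,25,0,-10,0,0,0,0,-12,0,0,0,0,-12,0,0]'

```text
clock: 3.2
tool_pos: [0.4157, -0.1371, 0.1252]
orientation: [28.2, 89.3, -79.4]
force: [0.8, 0.5, -0.2]
opening: 0.0004
```

```bash
python3 st.py -13 -120 128
```

```text
t 3.2 box mm [ -11.6 -137.5  125.2] F box [np.float64(0.6088933367932846), np.float64(0.6758236332765168), np.float64(-0.1864348854244825)] q [  8.4   3.3 -36.8   0.9 -49.9  63.4] op 0.0004021315291929725
tool y in box [1. 0.]
shift [ -3.   -1.3 -17.5]
```

>>> arm_command --commands '[0,0,-16,0,0,0,0,-16,0,0,0,0,-16,0,0,2,0,-10,0,0,4,0,-10,0,0]'

```text
clock: 3.82
tool_pos: [0.4419, -0.0667, 0.1251]
orientation: [65.4, 89.1, -42.0]
force: [-0.6, -2.3, -0.9]
opening: 0.0002
```

```bash
python3 st.py -13 -54 106 -13 -41 89 -13 -34 69 -13 -31 48
```

```text
t 3.825 box mm [ -8.3 -62.4 125.1] F box [np.float64(0.1206924204365607), np.float64(-2.3814155343384282), np.float64(-0.9388661978976699)] q [ 17.6   3.9 -36.2   1.1 -49.4  54.3] op 0.00017324477949279033
tool y in box [1. 0.]
shift [19.  -5.  -8.6]
shift [ 35.9  -5.1 -21.7]
shift [ 55.8  -5.3 -28.9]
shift [ 76.8  -5.6 -32. ]
```

>>> arm_command --commands '[12,0,-2,0,0,14,0,-5,0,0,14,0,-6,0,0,12,0,-6,0,0]'

```text
clock: 4.32
tool_pos: [0.4489, -0.0484, 0.0699]
orientation: [68.0, 89.0, -39.5]
force: [0.3, -0.2, 1.9]
opening: 0.0003
```

```bash
python3 st.py -13 -41 89 -13 -34 69 -13 -31 48
```

```text
t 4.325 box mm [ -7.3 -42.9  69.9] F box [np.float64(0.298562370475159), np.float64(-0.09621561647996504), np.float64(1.9448777783739075)] q [ 19.8   8.9 -39.7   1.3 -40.9  51.8] op 0.0002921432312194809
tool y in box [1. 0.]
shift [-19.2  -5.4  -1.8]
shift [ 0.8 -5.6 -9. ]
shift [ 21.8  -5.9 -12.1]
```

>>> arm_command --commands '[8,0,-6,0,0,7,0,-5,0,0,5,0,0,0,0,4,0,0,0,0]'

```text
clock: 4.82
tool_pos: [0.4527, -0.0377, 0.047]
orientation: [58.5, 89.0, -48.8]
force: [-32.1, 9.1, 93.0]
opening: 0.0004
```

```bash
python3 st.py -13 -31 48
```

```text
t 4.825 box mm [ -7.  -31.6  47. ] F box [np.float64(-33.3281828427013), np.float64(-1.237068502609878), np.float64(93.01537801544586)] q [ 21.1  11.4 -40.9   1.5 -37.4  50.4] op 0.0004095170394840031
tool y in box [1. 0.]
shift [-1.  -6.  -0.7]
```

Vertical force reached 93 N, so the cover has bottomed out. I'll lift off at once.

>>> arm_command --commands '[-10,0,0,0,0,-40,0,0,0,0,-60,0,0,0,0,-60,0,0,0,0,-60,0,0,0,0]'

```text
clock: 5.45
tool_pos: [0.4476, -0.0351, 0.2813]
orientation: [41.8, 89.1, -65.5]
force: [2.1, -0.4, 0.4]
opening: 0.0006
```

```bash
python3 st.py 130 -160 300; python3 - <<'E'
from plant import *; from h import *; import pickle
S={n:snapshot(n) for n in('scene','top')}
pickle.dump(S,open('s2.pkl','wb'))
a=cv2.resize(S['scene']['frame'][125:285,310:450],(525,600));b=cv2.resize(S['top']['frame'][160:320,285:355],(262,600))
cv2.imwrite('pics/a2.png',np.hstack([a,b]))
E
```

```text
t 5.45 box mm [-12.6 -30.7 281.3] F box [np.float64(2.1685103733811615), np.float64(0.2636785691288706), np.float64(0.4245434618574673)] q [ 21.6  -3.7 -21.7   0.9 -72.   50.8] op 0.0005552917552665141
tool y in box [1. 0.]
shift [-15.7 141.4 131.1]
```

View pics/a2.png

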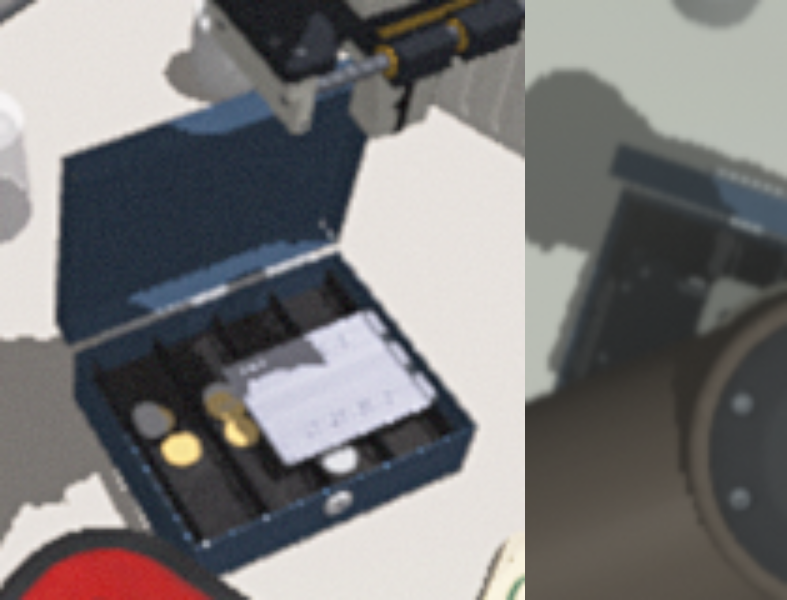

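The coin cover now lies flat in the box. The rim corners, at about (436.7,239.7) and (365,278), match the earlier ones within a pixel or two, so the box has not moved. Next I'll go over the lid and behind it.

>>> arm_command --commands '[-10,40,10,0,0,0,50,15,0,0,0,50,5,0,0,0,15,0,0,0,0,0,0,0,0]'

```text
clock: 6.18
tool_pos: [0.5944, -0.1107, 0.3018]
orientation: [86.5, 88.5, -20.7]
force: [-0.5, 0.5, 0.6]
opening: -0.0001
```

```bash
python3 st.py 135 -60 172
```

```text
t 6.175 box mm [150.3 -57.5 301.8] F box [np.float64(-0.6687297638005792), np.float64(0.30323042675422046), np.float64(0.6192087823293304)] q [  8.4  10.8  -3.2   0.7 -74.7  64.3] op -7.765477373475077e-05
tool y in box [1. 0.]
shift [129.4 -18.7   2.1]
```

>>> arm_command --commands '[40,-5,0,0,0,45,-5,2,0,0,40,0,0,0,0,0,0,0,0,0]'

```text
clock: 6.68
tool_pos: [0.584, -0.1088, 0.1757]
orientation: [91.1, 88.4, -15.9]
force: [0.4, 0.6, 1.1]
opening: 0.0
```

```bash
python3 st.py 120 -60 172; python3 - <<'E'
from plant import *; from h import *; import pickle
s=snapshot('scene');pickle.dump(s,open('s3.pkl','wb'))
cv2.imwrite('pics/a3.png',cv2.resize(s['frame'][85:285,290:490],(600,600)))
E
```

```text
t 6.675 box mm [139.8 -58.8 175.7] F box [np.float64(0.1905614339828652), np.float64(0.7054977491055981), np.float64(1.066871289358774)] q [  8.7  14.2 -15.7   0.8 -58.7  63.8] op 7.922036690301564e-07
tool y in box [1. 0.]
shift [  3.1 -19.9   0.9]
```

View pics/a3.png

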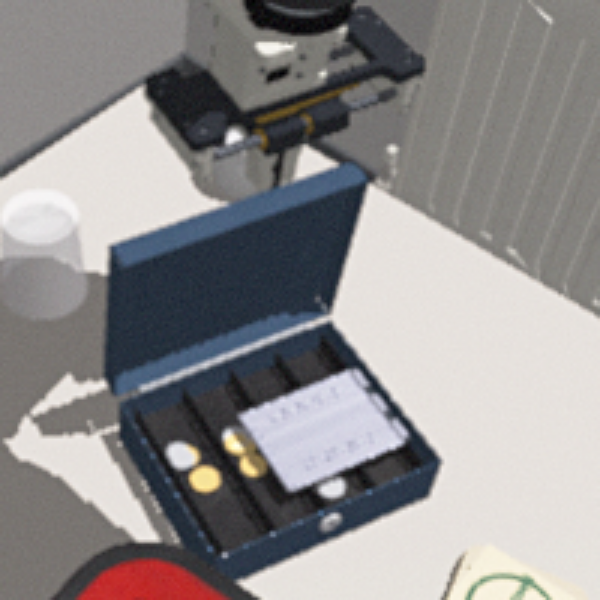

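The finger stands behind the lid, the cover is flat and the lid is still open. Now I'll push the lid toward the robot.

>>> arm_command --commands '[0,-14,0,0,0,0,-12,0,0,0,0,-12,0,0,0,0,-12,0,0,0,0,-12,0,0,0]'

```text
clock: 7.35
tool_pos: [0.5266, -0.0892, 0.1826]
orientation: [97.2, 87.4, -9.8]
force: [3.0, -1.1, -1.8]
opening: 0.0003
```

```bash
python3 st.py 74 -60 173 45 -60 165 18 -60 151 -4 -60 130
```

```text
t 7.35 box mm [ 79.2 -57.9 182.6] F box [np.float64(3.1671694219374062), np.float64(-0.08952326237906949), np.float64(-1.8395074051439182)] q [ 12.1   7.7 -23.2   1.1 -56.7  60.3] op 0.0002818493701590847
tool y in box [1. 0.]
shift [ 9.4 -5.7  2.1]
shift [ 16.1 -35.    1.6]
shift [ 28.9 -62.6   1.3]
shift [ 48.9 -85.5   1. ]
```

>>> arm_command --commands '[4,-10,0,0,0,5,-12,1,0,0,6,-12,1,0,0,7,-11,0,0,0]'

```text
clock: 7.85
tool_pos: [0.4828, -0.0772, 0.1591]
orientation: [98.4, 87.2, -8.5]
force: [1.3, -0.1, 4.3]
opening: 0.0005
```

```bash
python3 st.py 45 -60 165 18 -60 151 -4 -60 130
```

```text
t 7.85 box mm [ 33.8 -59.9 159.1] F box [np.float64(1.2900546434656244), np.float64(0.30275239591822994), np.float64(4.285083277616676)] q [ 15.    4.5 -30.5   1.4 -52.4  57.3] op 0.00047343706317301435
tool y in box [1. 0.]
shift [-5.3 11.4  0.3]
shift [  7.4 -16.2  -0.1]
shift [ 27.3 -39.2  -0.3]
```

>>> arm_command --commands '[4,-10,0,0,0,6,-9,0,0,0,7,-8,0,0,0,8,-8,0,0,0]'

```text
clock: 8.35
tool_pos: [0.4473, -0.0663, 0.1296]
orientation: [98.4, 87.3, -8.5]
force: [2.2, 0.2, 1.2]
opening: 0.0004
```

```bash
python3 st.py -4 -60 130 -20 -60 104 -27 -60 87 -30 -60 75
```

```text
t 8.35 box mm [ -3.3 -60.4 129.6] F box [np.float64(2.048268059506295), np.float64(0.9242086505169587), np.float64(1.153135937475044)] q [ 17.8   2.8 -36.9   1.6 -47.8  54.2] op 0.0004078801052949575
tool y in box [1. 0.]
shift [-0.4 -0.7 -0.5]
shift [ 24.8 -17.9  -0.6]
shift [ 41.5 -25.7  -0.6]
shift [ 53.3 -29.2  -0.5]
```

Right on the planned path.

>>> arm_command --commands '[8,-6,0,0,0,8,-6,0,0,0,8,-5,0,0,0,7,-4,0,0,0]'

```text
clock: 8.85
tool_pos: [0.4267, -0.0602, 0.095]
orientation: [97.6, 87.4, -9.4]
force: [1.6, 0.1, 2.4]
opening: 0.0001
```

```bash
python3 st.py -27 -60 87 -30 -60 75
```

```text
t 8.85 box mm [-24.7 -60.9  95. ] F box [np.float64(1.4872436478660076), np.float64(0.6242888186093948), np.float64(2.356746124238217)] q [ 19.6   3.6 -42.    1.9 -42.1  52.1] op 6.716198847207642e-05
tool y in box [1. 0.]
shift [ 7.9 -2.6 -0.9]
shift [19.8 -6.2 -0.9]
```

>>> arm_command --commands '[5,-2,0,0,0,4,-2,0,0,0,4,-1,0,0,0]'

```text
clock: 9.22
tool_pos: [0.4217, -0.0589, 0.0805]
orientation: [96.7, 87.4, -10.2]
force: [-0.1, 0.8, 1.8]
opening: 0.0002
```

```bash
python3 st.py -30 -60 75
```

```text
t 9.225 box mm [-29.9 -61.3  80.5] F box [np.float64(-0.3577751045124604), np.float64(0.7209424348295709), np.float64(1.830981375457981)] q [ 20.1   4.4 -43.7   2.  -39.7  51.4] op 0.00016106309739449224
tool y in box [1. 0.]
shift [ 5.5 -0.3 -1.3]
```

>>> arm_command --commands '[2.5,0,0,0,0,2,0,0,0,0]'

```text
clock: 9.48
tool_pos: [0.4212, -0.0591, 0.0755]
orientation: [96.0, 87.5, -11.0]
force: [-7.1, 3.2, 23.4]
opening: 0.0005
```

>>> arm_command --commands '[1,0,0,0,0]'

```text
clock: 9.6
tool_pos: [0.4212, -0.0591, 0.0754]
orientation: [95.4, 87.5, -11.5]
force: [-10.8, 5.2, 30.5]
opening: 0.0003
```

```bash
python3 st.py -30 -60 75
```

```text
t 9.6 box mm [-30.3 -61.6  75.4] F box [np.float64(-11.85762500473501), np.float64(1.6243799423688832), np.float64(30.530518085957652)] q [ 20.1   4.9 -44.    2.1 -39.   51.4] op 0.0002561977217540736
tool y in box [1. 0.]
shift [ 0.4  0.4 -1.6]
```

The lid is shut: 30 N at z 75.4 mm. I'll lift straight off and look.

>>> arm_command --commands '[-4,0,0,0,0,-30,0,0,0,0,-60,0,0,0,0,-60,0,0,0,0,-60,0,0,0,0]'

```text
clock: 10.22
tool_pos: [0.4082, -0.0586, 0.2906]
orientation: [84.4, 88.2, -22.6]
force: [2.3, 1.3, -0.8]
opening: 0.0003
```

>>> arm_command --commands '[0,0,60,0,0,0,0,60,0,0,0,0,60,0,0,0,0,60,0,0,0,0,0,0,0]'

```text
clock: 10.85
tool_pos: [0.3381, -0.2939, 0.2962]
orientation: [91.2, 87.6, -15.5]
force: [0.4, 0.7, -0.9]
opening: 0.0003
```

```bash
python3 st.py; python3 - <<'E'
from plant import *; from h import *; import pickle
S={n:snapshot(n) for n in('scene','top')}
pickle.dump(S,open('s4.pkl','wb'))
a=cv2.resize(S['scene']['frame'][125:285,190:450],(650,400))
b=S['top']['frame'][130:300,190:430]
cv2.imwrite('pics/a4.png',np.vstack([a,cv2.resize(b,(650,200+0))]))
E
```

```text
t 10.85 box mm [ -37.2 -310.6  296.2] F box [np.float64(0.14945363060533237), np.float64(0.831830415722364), np.float64(-0.8668694240960194)] q [-15.7  -5.5 -21.   -0.  -72.1  88.9] op 0.0002719566155386992
tool y in box [1. 0.]
```

View pics/a4.png

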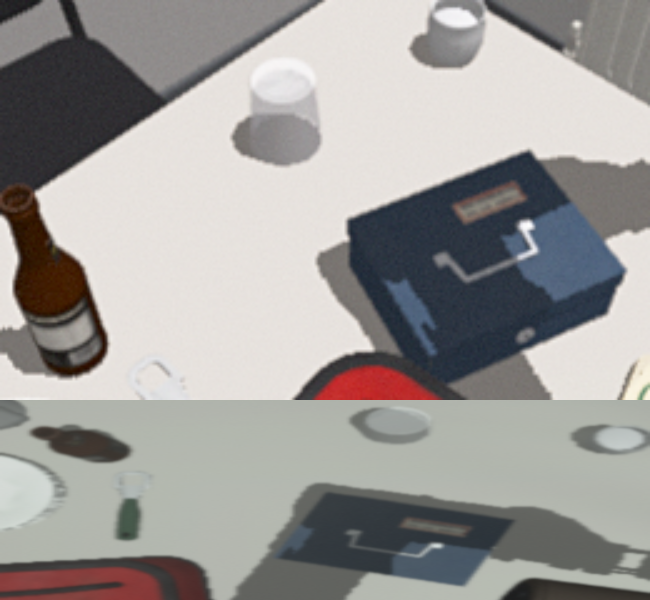

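The box is shut and looks flush, with the front right lid corner at scene (439.6,233). The glass, pot, bottle and opener are where they were. I'll run a quick numerical check and hand in.

```bash
python3 - <<'E'
from st import *; import pickle
S=pickle.load(open('s4.pkl','rb'));S0=pickle.load(open('s0.pkl','rb'))
k=2.5
for n,uv in(('FR',(624,270)),('RR',(530,151)),('RL',(349,218))):print(n,B(onz(S['scene'],(190+uv[0]/k,125+uv[1]/k),.075))*1e3)
for n,(x0,y0,x1,y1) in dict(tumb=(310,130,360,170),pot=(398,145,435,178),opener=(228,185,248,252),bottle=(198,145,242,185)).items():
    g=[np.float32(cv2.cvtColor(q['top']['frame'][y0:y1,x0:x1],6)) for q in(S0,S)]
    print(n,cv2.phaseCorrelate(*g))
close_job()
E
```

```text
FR [-81.1 -98.1  75. ]
RR [  78.2 -100.    75. ]
RL [81.  99.9 75. ]
tumb ((0.09062450721501847, 0.012445046824346662), 0.9277782614231109)
pot ((-0.018118489363555312, -0.015421596863358644), 0.99997352262338)
opener ((0.003415581519774946, 0.02844115116866419), 0.9664953470230102)
bottle ((0.4766056972564954, 0.013026110269535707), 0.9984136115180121)
the job is handed in; nothing more can be done
```

The cash box is closed. I folded the coin cover flat first, then pushed the lid over from behind with closed fingers and guided it down slowly. The job was handed in at about 11 s, with the arm clear.

**Last checks:**
- **Lid:** the fingertip rested on it at 75.4 mm with 30 N under it, against 75 mm when shut. Its corners, cast onto the 75 mm plane in the last picture, fell within about 4 mm of the shut outline at the box's first measured pose. So the lid is shut and the box has not visibly moved.
- **Bystanders:** the tumbler, pot and opener shifted by less than 0.1 pixel in the top view. The bottle read 0.5 pixel (about 1 mm). I put that down to changed shadows, since the arm never went near it.

**One thing went worse than planned:** when the cover bottomed out I pressed too hard, and the wrist force briefly read 93 N. That is under the 120 N limit, and the picture taken straight afterwards showed the cover flat and the box in place.

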